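# Lock the bottle rest onto the corking stand's post

## Robot

A 6-joint arm with a two-finger parallel gripper is mounted at the origin on the work surface. World frame = base frame: x ahead of the robot, y to its left, z up, the work surface at z = 0. Lengths are in m, angles in rad, forces in N, time in s.
With the tool pointing down it reaches from about 0.35 to 0.85 m from the base axis. Payload 8.1 kg.
Tool frame: the origin (TCP) lies at the very end of the fingers, on their centre line; the grasp point (between the pads) lies 19 mm behind it; z points along the fingers, y is the line along which they close (so a half turn about z gives the same grasp; the last joint's range is limited). The gripper opens to 85 mm and grips with 20 to 120 N. Pads are 22 mm wide; open, the fingers measure 114 mm over their backs; the gripper's body (76 mm by 85 mm) begins 54 mm behind the grasp point. The pads swing forward as they close: fully open they stand 13 mm farther back than shut.
Start: joints at [1.026, 0.13, 1.488, -0, 1.523, -0.085], TCP at [0.266, 0.538, 0.231] pointing down, gripper open.
Joint ranges: [-2.96, 2.96], [-0.89, 2.26], [0.02, 2.5], [-1.34, 4.48], [0, 2.73], [-2.66, 2.66]. Speed limits (rad/s): [2.39, 2.39, 2.79, 3.14, 3.14, 3.14].

## Interface

Orientations are given as a rotation vector (axis times angle).
In Python, from cell import readout, eyes, ticket, models gives the robot as it stands.
- The arm moves only by the tool servo_tool, never from a script. Its argument "deltas" is a list of rows, each an object of numbers: "x", "y", "z": the shift along the tool's x, y, z in cm; "yaw": the turn about the tool's z in degrees; "fingers": the opening, from -1 (shut) to 1 (fully open), so that 0 is half open. In form: [{"x": .., "y": .., "z": .., "yaw": .., "fingers": ..}, ...]. A call has 1 to 5 rows; each row is the pose to reach, as a shift and turn from the pose commanded when the call began, along the tool's axes at that moment; what a row does not reach only later rows make up. A row lasts 1/10 s, in which the tool goes at most 50 mm and 8.59 degrees, less where a joint would pass 70% of its speed; a pose out of reach is approached as far as the arm can. A call with a gripper value outside its range is refused whole. The fingers move at their own pace and stop on an object; the grip force is fixed at half the most. Time passes only in rows, so rows that repeat a pose let the fingers close. It gives the time, the measured TCP pose, the force, the opening and the grip force at its end, in the units of the state.
- readout.get_obs(): the state, without advancing time (a new reading comes with each control period).
- eyes.grab_frame(name): name is "scene" or "side" or "wrist"; returns the picture (384x512x3 uint8, blue, green, red); there is no depth.
- eyes.camera_params(name): a dict with "K" (3x3 intrinsics, pixels), "position" and "attitude" of the camera in the world; the wrist camera has in their place "T_tool_cam" (4x4, takes a point from camera to tool coordinates, whose origin is the TCP and whose axes are the flange's). Camera axes: x right, y up, looking along -z (the intrinsics and any distortion apply to the point x, -y, -z); pixel columns grow to the right and rows downward; lengths in m; the calibration is good to about 2 mm. The wrist camera is an equidistant fisheye: a pixel r from the principal point sees the ray r / f radians off the axis. A picture is of the moment at which its call begins: read the wrist's pose just before it. camera_params takes no time and is no camera call.
- ticket.sign_off(): hands the job in; it is judged then, once.
Trained networks look in the newest picture that a camera, given by its name, has taken for a name from the list of things; names that differ only in an ending like _2 or _b are one class to them, and where a whole thing is asked for, a point or a joint stands for the part that bears it (a point fixed in the world has none). Each returns a list of dicts, best first, with "p" (0 to 1); they miss things now and then, are a little off and sometimes report something else, mostly with a low value. They report only what shows in the picture. A call takes as long as a camera call. They do not tell look-alikes from the thing itself.
- models.boxes_of(name, camera): "extent" ([left, top, right, bottom] in pixels, round what is visible of it).
The state is a dict: "t": time; "joints": joint angles; "dq": joint speeds; "joint_efforts": joint torques, N m; "eef_pos": TCP position; "tool_rot": TCP orientation; "ft_force": force on the tool from outside, world axes, zero at the start; "ft_torque": the same for the moment, N m; "finger_gap": finger opening in m; "gripper_force": force on a finger pad.
Only numpy, scipy, OpenCV 4.12 (cv2) and the standard library are available. Lean on these libraries where they do the work, as an engineer would, in place of code of your own. Each camera call takes 0.05 s, during which the arm holds its last target. There are 200 camera calls.

## Task

Fit the bottle rest with the orange pad over the post of the green corking stand: push it down so that its bell mouth presses the spring button in flush, slide it fully home on the collar, and turn it gently until the button pops out through the hole in the tube. Do not force it; leave it upright and locked with the gripper clear, and leave the spare rest and the other things where they stand.

Things in the scene. Friction and masses are not known exactly. Their poses are not given: they have to be found in the camera images.
- rest: bottle rest to be fitted: upright aluminium tube, mouth down, ORANGE square pad on top, 119 mm tall, 0.2 to 0.45 kg. Origin: centre of the mouth's underside; z up the tube, x towards its one hole. Bore 36 mm across (16-sided), wall 3 mm, blocked by the pad at 93 mm. Over the bottom 15 mm the inside flares from the bore to 50 mm across at the mouth (outside 56 mm)
- stand: corking stand, fixed: green base plate 130 x 110 x 12 mm (x, y, z), on it a dark steel collar 72 mm across, 10 mm thick, and on that a steel post 33.8 mm across, 70 mm tall, chamfered over its top 7 mm. Origin: centre of the plate's underside, z up. The post carries the spring button; neither plate nor post moves under the forces of this job
- seat (a point): centre of the collar's upper face, 22 mm above the stand's underside: the point where the centre of the rest's mouth comes when it is fully home
- pad (a point): centre of the rest's orange pad, 106 mm above the rest's origin: the point to grip. The pad is 46 x 46 mm with sides along the rest's x and y, 26 mm thick. Axes as the rest's
- hole (a point): centre of the rest's hole, in its tube wall on the +x side, 40 mm above the rest's origin. The hole is about 9 mm wide round the tube and 11 mm high, so the button pops in when it is within about 0.1 rad of the hole's middle round the post. Axes as the rest's
- post_top (a point): centre of the post's top, 70 mm above the collar. The post's red button is round, 7 mm across, nearly flat-ended, centred 40 mm above the collar and sticks out 6.6 mm. It faces roughly along the stand's +x axis, anywhere up to 0.9 rad (52 degrees) to either side: that angle is not measured (this point's axes are the stand's)
- button (a joint): travel of the spring button into the post, m: 0 sticking right out, 0.0065 in to the stop. Inside the tube's plain wall it reads about 0.0035 to 0.006; it returns to about 0 when it pops into the hole. Spring 3 N out, 6 N in; riding over it takes some 10 to 20 N of downward push. Once popped, the rest turns at most about 0.1 to 0.2 rad farther before the hole's edge bears on the button
- spare: spare rest of the same shape with a BLUE pad and no hole, 119 mm tall; bystander. Origin under its mouth
- tub: white plastic tub with corks, 90 mm across, 90 mm tall; bystander. Origin under its centre
- bottle_a: clear bottle with a cork, 56 mm across, 177 mm tall; bystander. Origin under its centre
- bottle_b: clear bottle without cork, 56 mm across, 155 mm tall; bystander. Origin under its centre
- jug: white jug with a red cap, 110 mm across, 183 mm tall; bystander. Origin under its centre
- cork_a: single cork standing on end, 22 mm across, 35 mm tall; bystander. Origin under its centre
- mallet: hammer lying on the table; bystander. Origin under its middle
Mind the look-alikes: they are no part of the job. Leave any yellow look-alike of the rest alone.

How it is judged:
By the outcome, as a careful person would: the job done as asked, in the order asked, and still so for the second after the job is handed in, with the robot touching nothing.
It also fails if it takes over 72 s, if anything falls off the work surface, if the arm or the gripper's body presses on something with over 40 N, if the wrist force passes 120 N, or if a joint passes its speed limit or range.

## Working session

There is one attempt and no reset: what is moved stays moved. The work goes in short steps, Python scripts to look and compute and a tool call to move; the robot and the scene stay as the last step left them, time stands still between calls to the robot, and variables do not carry over. Pictures are saved under pics/ and viewed, at most 10 in all, crops included, and the job is handed in when it is done.

Besides the shell and the picture viewer there is one more tool, called after "Call:" by a JSON object that holds its "fn" and its "kwargs". servo_tool: Moves the arm, as the interface text tells. Its arguments: {"type":"object","properties":{"deltas":{"type":"array","items":{"type":"object","properties":{"x":{"type":"number"},"y":{"type":"number"},"z":{"type":"number"},"yaw":{"type":"number"},"fingers":{"type":"number"}}}}},"required":["deltas"]}

```bash
mkdir -p pics; cat > h.py <<'E'
from cell import readout, eyes, ticket, models
import numpy as np, cv2
from scipy.spatial.transform import Rotation as R
def cam(name,obs=None):
    p=eyes.camera_params(name); K=np.array(p['K'])
    if 'T_tool_cam' in p:
        o=obs or readout.get_obs(); T=np.eye(4); T[:3,:3]=R.from_rotvec(o['tool_rot']).as_matrix(); T[:3,3]=o['eef_pos']
        T=T@np.array(p['T_tool_cam']); return K,T[:3,:3],T[:3,3],p
    a=np.array(p['attitude']); Rm=a if a.shape==(3,3) else R.from_rotvec(a).as_matrix()
    return K,Rm,np.array(p['position']),p
def ray(name,u,v,c=None):
    K,Rm,t,p=c or cam(name)
    if name=='wrist':
        d=np.array([(u-K[0,2])/K[0,0],(v-K[1,2])/K[1,1]]);r=np.hypot(*d)+1e-12
        q=np.array([d[0]/r*np.sin(r),d[1]/r*np.sin(r),np.cos(r)])
    else:
        D=np.array(p.get('distortion',p.get('D',np.zeros(5))),float)
        x,y=cv2.undistortPoints(np.array([[[u,v]]],float),K,D)[0,0]; q=np.array([x,y,1]); q/=np.linalg.norm(q)
    return t,Rm@(q*[1,-1,-1])
def atz(name,u,v,z,c=None):
    t,d=ray(name,u,v,c); return t+d*(z-t[2])/d[2]
def proj(name,X,c=None):
    K,Rm,t,p=c or cam(name); q=(Rm.T@(np.array(X)-t))*[1,-1,-1]
    if name=='wrist':
        r=np.hypot(q[0],q[1])+1e-12; th=np.arctan2(r,q[2]); return np.array([K[0,2]+K[0,0]*th*q[0]/r,K[1,2]+K[1,1]*th*q[1]/r])
    return (K@(q/q[2]))[:2]
def tri(obs):
    A=np.zeros((3,3));b=np.zeros(3)
    for t,d in obs:
        P=np.eye(3)-np.outer(d,d);A+=P;b+=P@t
    return np.linalg.solve(A,b)
E
cat > a.py <<'E'
from h import *
np.set_printoptions(precision=4,suppress=True)
o=readout.get_obs(); print(o)
ims=[]
for n in ('scene','side','wrist'):
    print(n,eyes.camera_params(n)); im=eyes.grab_frame(n); cv2.imwrite(f'pics/{n}0.png',im)
    for k in ('rest','stand','spare'):
        print(k,[(np.round(b['extent']),round(b['p'],2)) for b in models.boxes_of(k,n)][:4])
E
python3 a.py
```

```text
{'t': 0.0, 'joints': array([ 1.0256,  0.1312,  1.4893,  0.    ,  1.523 , -0.0854]), 'dq': array([ 0.0005,  0.0001,  0.0011, -0.0003, -0.0024,  0.001 ]), 'joint_efforts': array([  0.0022, -56.9376, -50.0571,  -0.0004,   0.0147,  -0.0001]), 'eef_pos': array([0.2659, 0.5372, 0.2302]), 'tool_rot': array([-0.7157, -3.0584,  0.0028]), 'ft_force': array([-0.9446,  0.1299,  0.6654]), 'ft_torque': array([-0.0219,  0.0011, -0.0467]), 'gripper_force': 0.0, 'finger_gap': 0.08505212851503037}
scene {'K': array([[464.3607,   0.    , 251.9882],
       [  0.    , 464.3607, 196.8523],
       [  0.    ,   0.    ,   1.    ]]), 'position': array([ 1.2236, -0.1927,  1.2131]), 'attitude': array([0.4861, 0.3882, 1.2653])}
rest [(array([142., 175., 172., 210.]), 0.9), (array([ 94., 220., 124., 258.]), 0.56)]
stand []
spare [(array([176., 222., 198., 254.]), 0.73), (array([226., 259., 245., 296.]), 0.27)]
side {'K': array([[368.6919,   0.    , 248.9645],
       [  0.    , 368.6919, 192.076 ],
       [  0.    ,   0.    ,   1.    ]]), 'position': array([0.3903, 0.6482, 0.935 ]), 'attitude': array([ 0.0986, -0.9937, -2.8137])}
rest [(array([257.,  98., 277., 131.]), 0.88), (array([284., 127., 304., 161.]), 0.62)]
stand [(array([188., 228., 241., 274.]), 0.61)]
spare [(array([230., 132., 248., 169.]), 0.91)]
wrist {'K': array([[297.3186,   0.    , 253.6781],
       [  0.    , 297.3186, 191.8191],
       [  0.    ,   0.    ,   1.    ]]), 'T_tool_cam': array([[-0.0001,  0.9597,  0.2812,  0.0703],
       [ 1.    ,  0.    ,  0.0002,  0.0004],
       [ 0.0002,  0.2812, -0.9597, -0.1418],
       [ 0.    ,  0.    ,  0.    ,  1.    ]])}
rest [(array([  0., 342.,  10., 361.]), 0.4)]
stand []
spare []
```

View pics/scene0.png

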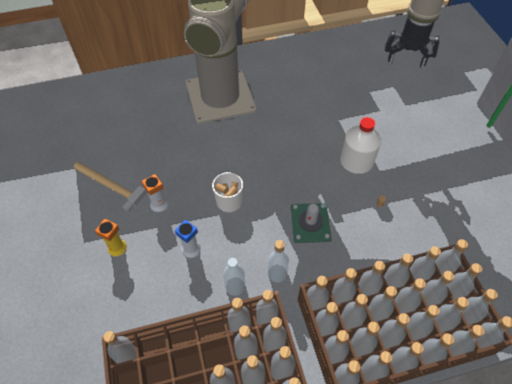

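View pics/side0.png

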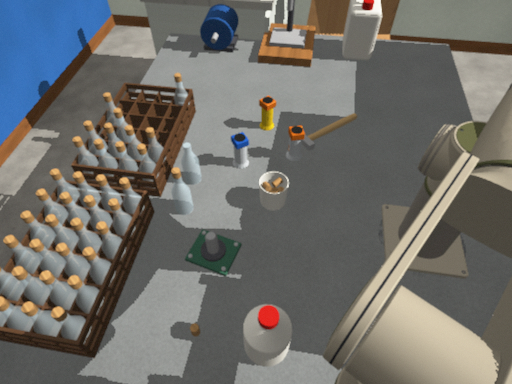

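The orange-pad rest is at scene (153,184) and side (297,132), close to the mallet head. The yellow look-alike is at scene (108,228). The stand is at scene (311,220) and side (213,250).

```bash
cat > b.py <<'E'
from h import *
np.set_printoptions(precision=4,suppress=True)
def best(n,m,z):
    # rough: pad blob centre / plate corners
    im=cv2.imread(f'pics/{n}0.png'); hsv=cv2.cvtColor(im,cv2.COLOR_BGR2HSV)
    return im,hsv
pr=[]
for n,(u0,v0) in {'scene':(153,184),'side':(297,132)}.items():
    im,h=best(n,0,0); m=cv2.inRange(h,(5,150,120),(18,255,255)); w=np.zeros_like(m); w[v0-14:v0+14,u0-14:u0+14]=1; m*=w
    m=cv2.morphologyEx(m,cv2.MORPH_CLOSE,np.ones((7,7)))
    v,u=np.nonzero(m); print(n,len(u),u.mean(),v.mean(),u.min(),u.max(),v.min(),v.max()); pr.append(ray(n,u.mean(),v.mean()))
    print('atz .11',atz(n,u.mean(),v.mean(),.11))
print('pad',tri(pr))
for n,(u0,v0) in {'scene':(311,220),'side':(213,250)}.items():
    im,h=best(n,0,0); m=cv2.inRange(h,(65,80,20),(95,255,140)); w=np.zeros_like(m); w[v0-35:v0+35,u0-35:u0+35]=1; m*=w
    m=cv2.morphologyEx(m,cv2.MORPH_OPEN,np.ones((2,2)))
    v,u=np.nonzero(m); P=np.array([atz(n,a,b,.012)[:2] for a,b in zip(u,v)],np.float32)
    r=cv2.minAreaRect(P); print('plate',n,len(u),r)
# crops
a=cv2.imread('pics/scene0.png')[160:260,80:340]; b=cv2.imread('pics/side0.png')[90:290,170:330]
a=cv2.resize(a,None,fx=3,fy=3,interpolation=2); b=cv2.resize(b,None,fx=1.4,fy=1.4,interpolation=2)
cv2.imwrite('pics/c0.png',a)
E
python3 b.py
```

```text
scene 127 151.66141732283464 184.1811023622047 142 161 175 193
atz .11 [ 0.4023 -0.2866  0.11  ]
side 181 296.56906077348066 131.92265193370164 289 304 125 139
atz .11 [ 0.3983 -0.2853  0.11  ]
pad [ 0.399  -0.2873  0.1071]
plate scene 631 ((0.5989473462104797, 0.1436392366886139), (0.10510558634996414, 0.12510745227336884), 76.6288833618164)
plate side 808 ((0.585637629032135, 0.14676880836486816), (0.10787417739629745, 0.12702329456806183), 76.88909912109375)
```

View pics/c0.png

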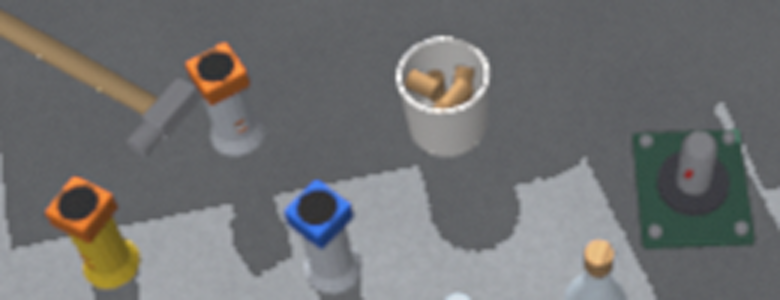

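The crop shows the hole at scene ≈(159.7,201.7) and the red button at ≈(309.3,218). Both headings can be estimated from these.

```bash
cat > c.py <<'E'
from h import *
np.set_printoptions(precision=4,suppress=True)
c=np.array([.399,-.287]); 
P=atz('scene',159.7,201.7,.04)[:2]-c; print('hole off',P,np.hypot(*P),np.degrees(np.arctan2(P[1],P[0])))
s=np.array([.592,.145]); P=atz('scene',309.3,218,.062)[:2]-s; print('btn off',P,np.hypot(*P),np.degrees(np.arctan2(P[1],P[0])))
for n,(u0,v0) in {'scene':(153,184),'side':(297,132)}.items():
    h=cv2.cvtColor(cv2.imread(f'pics/{n}0.png'),cv2.COLOR_BGR2HSV); m=cv2.inRange(h,(5,150,120),(18,255,255)); w=np.zeros_like(m); w[v0-14:v0+14,u0-14:u0+14]=1; m*=w
    v,u=np.nonzero(m); Q=np.array([atz(n,a,b,.119)[:2] for a,b in zip(u,v)],np.float32); print(n,cv2.minAreaRect(Q))
for n in ('tub','jug','bottle'):
    for b in models.boxes_of(n if n!='bottle' else 'bottle_a','scene')[:3]:
        l,t,r,d=b['extent']; print(n,b['p'],atz('scene',(l+r)/2,d,0))
E
python3 c.py
```

```text
hole off [0.0216 0.0085] 0.023239882221413176 21.510949948086147
btn off [ 0.0142 -0.0152] 0.020790889756372777 -46.87061323213452
scene ((0.4061957001686096, -0.28506842255592346), (0.051781799644231796, 0.046246737241744995), 22.171064376831055)
side ((0.39755502343177795, -0.2752710282802582), (0.04610057920217514, 0.06464096158742905), 19.638450622558594)
tub 0.97 [ 0.4852 -0.0833 -0.    ]
jug 0.71 [0.4429 0.3544 0.    ]
jug 0.44 [ 0.3833 -0.4319  0.    ]
bottle 0.89 [ 0.7412 -0.132   0.    ]
bottle 0.84 [ 0.7494 -0.0046  0.    ]
```

Call:
{"fn": "servo_tool", "kwargs": {"deltas": [{"x": 0, "y": 0, "z": -4, "yaw": 0, "fingers": 1}, {"x": 0, "y": 0, "z": -8, "yaw": 0, "fingers": 1}]}}

```text
t: 0.95
eef_pos: [0.2657, 0.5367, 0.3104]
tool_rot: [-0.716, -3.058, 0.006]
ft_force: [0.6, 0.4, 1.8]
finger_gap: 0.0852
gripper_force: 0.0
```

Call:
{"fn": "servo_tool", "kwargs": {"deltas": [{"x": -3.5, "y": -3.5, "z": 0, "yaw": 0, "fingers": 1}, {"x": -7, "y": -7, "z": 0, "yaw": 0, "fingers": 1}, {"x": -10.5, "y": -10.5, "z": 0, "yaw": 0, "fingers": 1}, {"x": -14, "y": -14, "z": 0, "yaw": 0, "fingers": 1}, {"x": -17.5, "y": -17.5, "z": 0, "yaw": 0, "fingers": 1}]}}

```text
t: 1.45
eef_pos: [0.3456, 0.3015, 0.3114]
tool_rot: [0.715, 3.059, 0.001]
ft_force: [1.4, 0.4, 0.3]
finger_gap: 0.0857
gripper_force: 0.0
```

Call:
{"fn": "servo_tool", "kwargs": {"deltas": [{"x": -3.5, "y": -3.5, "z": 0, "yaw": 0, "fingers": 1}, {"x": -7, "y": -7, "z": 0, "yaw": 0, "fingers": 1}, {"x": -10.5, "y": -10.5, "z": 0, "yaw": 0, "fingers": 1}, {"x": -14, "y": -14, "z": 0, "yaw": 0, "fingers": 1}, {"x": -17.5, "y": -17.5, "z": 0, "yaw": 0, "fingers": 1}]}}

```text
t: 1.95
eef_pos: [0.4248, 0.0668, 0.3117]
tool_rot: [0.715, 3.058, 0.001]
ft_force: [0.8, -0.5, -0.2]
finger_gap: 0.0858
gripper_force: 0.0
```

Call:
{"fn": "servo_tool", "kwargs": {"deltas": [{"x": -3.5, "y": -3.5, "z": 0, "yaw": 0, "fingers": 1}, {"x": -6, "y": -8, "z": 0, "yaw": 8, "fingers": 1}, {"x": -7.5, "y": -12.5, "z": 0, "yaw": 16, "fingers": 1}, {"x": -9, "y": -17, "z": 0, "yaw": 24, "fingers": 1}, {"x": -10.5, "y": -21.5, "z": 0, "yaw": 32, "fingers": 1}]}}

```text
t: 2.45
eef_pos: [0.4227, -0.1725, 0.3115]
tool_rot: [1.539, 2.738, 0.0]
ft_force: [0.4, -0.2, -0.3]
finger_gap: 0.0856
gripper_force: 0.0
```

Call:
{"fn": "servo_tool", "kwargs": {"deltas": [{"x": -3, "y": -2.6, "z": 1, "yaw": 5, "fingers": 1}, {"x": -6, "y": -5.2, "z": 3, "yaw": 10, "fingers": 1}, {"x": -8.6, "y": -7.9, "z": 6, "yaw": 10, "fingers": 1}, {"x": -8.6, "y": -7.9, "z": 6, "yaw": 10, "fingers": 1}, {"x": -8.6, "y": -7.9, "z": 6, "yaw": 10, "fingers": 1}]}}

```text
t: 2.95
eef_pos: [0.4004, -0.2854, 0.2505]
tool_rot: [-1.766, -2.596, -0.001]
ft_force: [1.1, 0.8, 1.1]
finger_gap: 0.0852
gripper_force: 0.0
```

```bash
cat > d.py <<'E'
from h import *
np.set_printoptions(precision=4,suppress=True)
o=readout.get_obs(); im=eyes.grab_frame('wrist'); cv2.imwrite('pics/w1.png',im); C=cam('wrist',o); print(o['eef_pos'],o['tool_rot'],o['joints'])
u0,v0=proj('wrist',[.399,-.287,.11],C); print('pred',u0,v0)
h=cv2.cvtColor(im,cv2.COLOR_BGR2HSV); m=cv2.inRange(h,(4,140,100),(19,255,255))
n,l,s,cc=cv2.connectedComponentsWithStats(m)
for i in range(1,n):
    if s[i,4]>150:
        v,u=np.nonzero(l==i); Q=np.array([atz('wrist',a,b,.119,C)[:2] for a,b in zip(u,v)],np.float32); print(s[i],cc[i],cv2.minAreaRect(Q))
E
python3 d.py
```

```text
[ 0.4004 -0.2854  0.2505] [-1.766  -2.5957 -0.001 ] [-0.7238 -0.1717  1.7513  0.0004  1.5641 -1.0997]
pred 250.81295130501462 181.47777883391183
[ 232  158   48   49 1119] [254.9169 179.1877] ((0.40274739265441895, -0.28422483801841736), (0.04468050226569176, 0.047383181750774384), 20.440656661987305)
[278 296  45  35 711] [299.7595 310.6948] ((0.5134083032608032, -0.42016106843948364), (0.04615669697523117, 0.060502443462610245), 46.51055145263672)
```

View pics/w1.png

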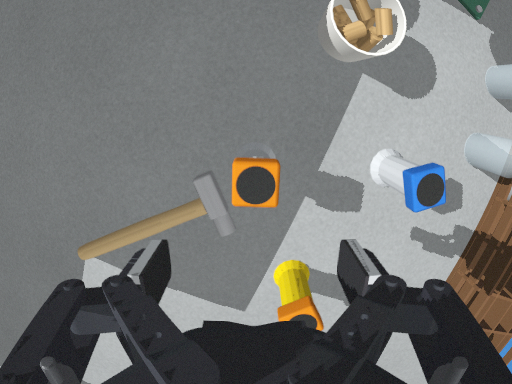

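Call:
{"fn": "servo_tool", "kwargs": {"deltas": [{"x": 0, "y": 0.3, "z": 4, "yaw": 1, "fingers": 1}, {"x": 0, "y": 0.3, "z": 8, "yaw": 1, "fingers": 1}, {"x": 0, "y": 0.3, "z": 12, "yaw": 1, "fingers": 1}, {"x": 0, "y": 0.3, "z": 15, "yaw": 1, "fingers": 1}, {"x": 0, "y": 0.3, "z": 16.5, "yaw": 1, "fingers": 1}]}}

```text
t: 3.5
eef_pos: [0.404, -0.2821, 0.0847]
tool_rot: [-1.783, -2.584, -0.001]
ft_force: [0.6, 0.4, -0.6]
finger_gap: 0.0851
gripper_force: 0.0
```

Call:
{"fn": "servo_tool", "kwargs": {"deltas": [{"fingers": 0}, {"fingers": -1}, {"fingers": -1}, {"fingers": -1}, {"fingers": -1}]}}

```text
schema error: expected keys x, y, z, yaw, fingers
```

Call:
{"fn": "servo_tool", "kwargs": {"deltas": [{"fingers": -1}, {"fingers": -1}, {"fingers": -1}]}}

```text
schema error: expected keys x, y, z, yaw, fingers
```

Call:
{"fn": "servo_tool", "kwargs": {"deltas": [{"x": 0, "y": 0, "z": 0, "yaw": 0, "fingers": 0}, {"x": 0, "y": 0, "z": 0, "yaw": 0, "fingers": -1}, {"x": 0, "y": 0, "z": 0, "yaw": 0, "fingers": -1}, {"x": 0, "y": 0, "z": 0, "yaw": 0, "fingers": -1}, {"x": 0, "y": 0, "z": 0, "yaw": 0, "fingers": -1}]}}

```text
t: 4.0
eef_pos: [0.4055, -0.2851, 0.0888]
tool_rot: [1.785, 2.58, -0.0]
ft_force: [0.4, 1.0, 8.0]
finger_gap: 0.0456
gripper_force: 61.2
```

Call:
{"fn": "servo_tool", "kwargs": {"deltas": [{"x": 0, "y": 0, "z": 0, "yaw": 0, "fingers": -1}, {"x": 0, "y": 0, "z": 0, "yaw": 0, "fingers": -1}, {"x": 0, "y": 0, "z": 0, "yaw": 0, "fingers": -1}]}}

```text
t: 4.3
eef_pos: [0.4055, -0.2851, 0.0888]
tool_rot: [1.785, 2.58, 0.0]
ft_force: [0.1, 0.8, 6.9]
finger_gap: 0.0454
gripper_force: 61.2
```

Call:
{"fn": "servo_tool", "kwargs": {"deltas": [{"x": 0, "y": 0, "z": -2, "yaw": 0, "fingers": -1}, {"x": 0, "y": 0, "z": -6, "yaw": 0, "fingers": -1}, {"x": 0, "y": 0, "z": -10, "yaw": 0, "fingers": -1}, {"x": 0, "y": 0, "z": -15, "yaw": 0, "fingers": -1}, {"x": 0, "y": 0, "z": -20, "yaw": 0, "fingers": -1}]}}

```text
t: 4.8
eef_pos: [0.4035, -0.2837, 0.2885]
tool_rot: [1.787, 2.584, 0.0]
ft_force: [1.0, -1.1, -2.7]
finger_gap: 0.0456
gripper_force: 62.5
```

Call:
{"fn": "servo_tool", "kwargs": {"deltas": [{"x": 2.5, "y": 3, "z": 0, "yaw": 0, "fingers": -1}, {"x": 5.5, "y": 7, "z": 0, "yaw": 0, "fingers": -1}, {"x": 8.5, "y": 11, "z": 0, "yaw": 0, "fingers": -1}, {"x": 11.5, "y": 14.5, "z": 0, "yaw": 0, "fingers": -1}, {"x": 14, "y": 18, "z": 0, "yaw": 0, "fingers": -1}]}}

```text
t: 5.3
eef_pos: [0.5237, -0.0874, 0.2871]
tool_rot: [1.786, 2.583, 0.001]
ft_force: [0.2, -0.9, -1.3]
finger_gap: 0.045
gripper_force: 62.6
```

Call:
{"fn": "servo_tool", "kwargs": {"deltas": [{"x": 3, "y": 4, "z": 0, "yaw": 0, "fingers": -1}, {"x": 6, "y": 8, "z": 0, "yaw": 0, "fingers": -1}, {"x": 9, "y": 11.5, "z": 0, "yaw": 0, "fingers": -1}, {"x": 11.5, "y": 14.5, "z": 0, "yaw": 0, "fingers": -1}, {"x": 11.5, "y": 14.5, "z": 0, "yaw": 0, "fingers": -1}]}}

```text
t: 5.8
eef_pos: [0.6191, 0.074, 0.2858]
tool_rot: [-1.78, -2.587, -0.002]
ft_force: [-0.2, -0.1, -2.9]
finger_gap: 0.0451
gripper_force: 63.0
```

```bash
cat > e.py <<'E'
from h import *
np.set_printoptions(precision=4,suppress=True)
o=readout.get_obs(); im=eyes.grab_frame('wrist'); cv2.imwrite('pics/w2.png',im); C=cam('wrist',o); print(o)
print('pred post top',proj('wrist',[.592,.145,.092],C),'collar',proj('wrist',[.592,.145,.022],C))
h=cv2.cvtColor(im,cv2.COLOR_BGR2HSV); m=cv2.inRange(h,(60,80,15),(95,255,160)); m=cv2.morphologyEx(m,cv2.MORPH_OPEN,np.ones((3,3)))
n,l,s,cc=cv2.connectedComponentsWithStats(m)
i=1+np.argmax(s[1:,4]); v,u=np.nonzero(l==i); Q=np.array([atz('wrist',a,b,.012,C)[:2] for a,b in zip(u,v)],np.float32); print(s[i],cv2.minAreaRect(Q))
E
python3 e.py
```

```text
{'t': 5.8, 'joints': array([ 0.0357,  0.1783,  1.3369,  0.0019,  1.6265, -0.3294]), 'dq': array([-0.0628, -0.043 ,  0.0449, -0.0391,  0.0149, -0.0523]), 'joint_efforts': array([  2.0441, -61.0227, -53.5738,   0.4828,  -0.332 ,   0.8799]), 'eef_pos': array([0.6191, 0.074 , 0.2858]), 'tool_rot': array([-1.7804, -2.5868, -0.0022]), 'ft_force': array([-0.2315, -0.1181, -2.9336]), 'ft_torque': array([0.0037, 0.0706, 0.0052]), 'gripper_force': 63.03713321685791, 'finger_gap': 0.04509841337768032}
pred post top [252.7004 102.872 ] collar [252.8353 103.6957]
[ 210   52  102   83 2570] ((0.5970953106880188, 0.1555594652891159), (0.07860555499792099, 0.1273508071899414), 76.76295471191406)
```

View pics/w2.png

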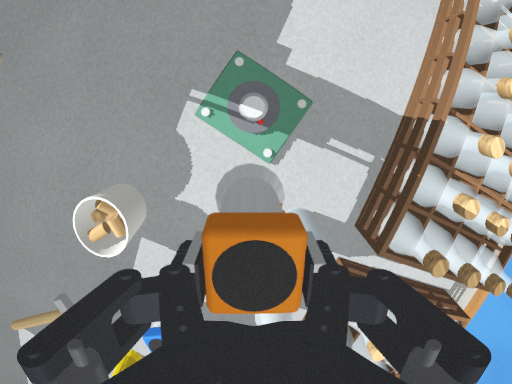

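Wrist view: the plate corners are about (237,52), (312,102), (269,163) and (195,112). The post is near (253,104), with the red button at (261,122). The rest hangs upright in the grip.

```bash
cat > f.py <<'E'
from h import *
np.set_printoptions(precision=4,suppress=True)
o=dict(eef_pos=[.6191,.074,.2858],tool_rot=[-1.7804,-2.5868,-.0022]); C=cam('wrist',o); im=cv2.imread('pics/w2.png')
c=[atz('wrist',u,v,.012,C)[:2] for u,v in ((237,52),(312,102),(269,163),(195,112))]
print('plate',np.mean(c,0),[np.linalg.norm(c[i]-c[i-1]) for i in range(4)],np.degrees(np.arctan2(*(c[1]-c[2])[::-1])),np.degrees(np.arctan2(*(c[1]-c[0])[::-1])))
hsv=cv2.cvtColor(im,cv2.COLOR_BGR2HSV)
m=cv2.inRange(hsv,(0,130,80),(6,255,255))|cv2.inRange(hsv,(172,130,80),(180,255,255)); m[:80]=0;m[150:]=0;m[:,:220]=0;m[:,300:]=0
v,u=np.nonzero(m); print('red',u.mean(),v.mean(),len(u)); b=atz('wrist',u.mean(),v.mean(),.062,C)[:2]; print(b)
s=np.mean(c,0); d=b-s; print('btn',d,np.hypot(*d),np.degrees(np.arctan2(d[1],d[0])))
for a in range(-70,20,10): print(a,proj('wrist',[s[0]+.0235*np.cos(np.radians(a)),s[1]+.0235*np.sin(np.radians(a)),.062],C),end=' ')
k=im[45:170,185:320]; k=cv2.resize(k,None,fx=5,fy=4.7,interpolation=cv2.INTER_CUBIC)
M=im.copy()
def circ(cx,cy,z,r,col):
    for a in np.arange(0,6.28,.05):
        p=proj('wrist',[cx+r*np.cos(a),cy+r*np.sin(a),z],C); yield p
B=cv2.resize(im[45:330,185:330],None,fx=4,fy=4,interpolation=cv2.INTER_CUBIC)[:]
B=cv2.resize(im[45:165,185:325],None,fx=5,fy=5,interpolation=cv2.INTER_CUBIC)
for z,r in ((.022,.036),(.092,.0129)):
    for p in circ(*s,z,r,0): q=((p-[185,45])*5+2).astype(int); cv2.circle(B,tuple(int(t) for t in q),1,(0,255,255),-1)
cv2.imwrite('pics/c2.png',B)
E
python3 f.py
```

```text
plate [0.594  0.1415] [np.float64(0.10241678404488275), np.float64(0.12524791240705033), np.float64(0.10607956176278802), np.float64(0.12733509921972266)] 76.7623199082731 -12.7476480828863
red 260.2916666666667 121.625 24
[0.6086 0.1272]
btn [ 0.0146 -0.0143] 0.020430569577152006 -44.49027118867776
-70 [253.0172 125.6012] -60 [256.3603 125.3666] -50 [259.6127 124.5662] -40 [262.6771 123.2234] -30 [265.4618 121.3777] -20 [267.8826 119.0836] -10 [269.8661 116.409 ] 0 [271.3516 113.4335] 10 [272.2928 110.2462]
```

View pics/c2.png

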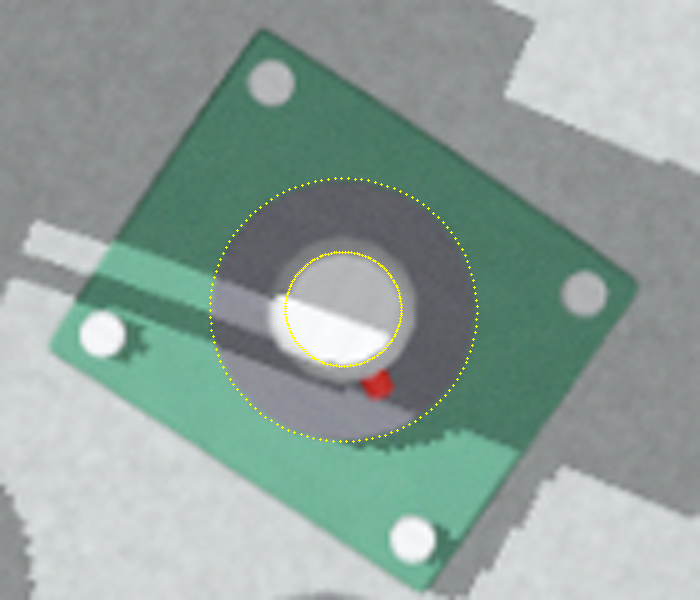

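The overlaid circles match the post and collar in the crop, and the button sits at about -45°. Next I check the rest's offset in the hand, using the disc at (255,275) and the bell rim (left 216, right 284, top 163).

```bash
cat > g.py <<'E'
from h import *
np.set_printoptions(precision=4,suppress=True)
o=dict(eef_pos=[.6191,.074,.2858],tool_rot=[-1.7804,-2.5868,-.0022]); C=cam('wrist',o); im=cv2.imread('pics/w2.png')
Rt=R.from_rotvec(o['tool_rot']).as_matrix(); t=np.array(o['eef_pos'])
loc=lambda u,v,z:(Rt.T@(atz('wrist',u,v,t[2]+z,C)-t))[:2]*1000
hsv=cv2.cvtColor(im,cv2.COLOR_BGR2HSV)
m=cv2.inRange(hsv,(0,0,0),(180,255,75)); m[:235]=0;m[318:]=0;m[:,:207]=0;m[:,303:]=0
n,l,s,cc=cv2.connectedComponentsWithStats(m); i=1+np.argmax(s[1:,4]); print(s[i],cc[i]); 
v,u=np.nonzero(l==i); print('disc',np.mean([loc(a,b,.030) for a,b in zip(u,v)],0))
for q in ((216,190),(284,190),(250,163)): print('bell',q,loc(*q,-.0888))
print('stand in tool',Rt.T@(np.array([.594,.1415,0])-t)*1000, np.degrees(np.arctan2(Rt[1,1],Rt[0,1])))
B=cv2.resize(im[150:325,190:320],None,fx=4,fy=3.4,interpolation=cv2.INTER_CUBIC); cv2.imwrite('pics/c3.png',B)
E
python3 g.py
```

```text
[ 212  241   84   70 4642] [253.9244 275.5151]
disc [-0.6975  1.0683]
bell (216, 190) [  4.8321 -29.5692]
bell (284, 190) [ 4.8146 25.5469]
bell (250, 163) [26.9562 -1.905 ]
stand in tool [ 71.4766   0.5436 285.9348] 20.923543707780226
```

View pics/c3.png

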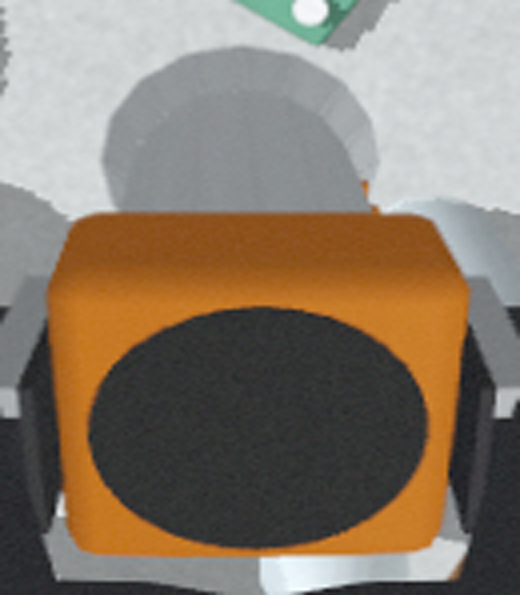

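Call:
{"fn": "servo_tool", "kwargs": {"deltas": [{"x": 3, "y": 0.1, "z": 0, "yaw": 6, "fingers": -1}, {"x": 5.5, "y": 0.2, "z": 0, "yaw": 12, "fingers": -1}, {"x": 7.2, "y": 0.2, "z": 0, "yaw": 18, "fingers": -1}, {"x": 7.2, "y": 0.2, "z": 2, "yaw": 25, "fingers": -1}, {"x": 7.2, "y": 0.2, "z": 5, "yaw": 25, "fingers": -1}]}}

```text
t: 6.35
eef_pos: [0.5958, 0.1372, 0.2392]
tool_rot: [2.306, 2.128, 0.007]
ft_force: [0.5, -0.5, -2.8]
finger_gap: 0.0449
gripper_force: 63.0
```

Call:
{"fn": "servo_tool", "kwargs": {"deltas": [{"x": 0, "y": 0, "z": 2, "yaw": 0, "fingers": -1}, {"x": 0, "y": 0, "z": 3.5, "yaw": 0, "fingers": -1}, {"x": 0, "y": 0, "z": 3.5, "yaw": 0, "fingers": -1}]}}

```text
t: 6.65
eef_pos: [0.593, 0.1363, 0.1989]
tool_rot: [-2.303, -2.133, 0.006]
ft_force: [-0.4, 0.3, -3.7]
finger_gap: 0.0454
gripper_force: 62.9
```

```bash
cat > i.py <<'E'
from h import *
import sys
np.set_printoptions(precision=4,suppress=True)
o=readout.get_obs(); Rt=R.from_rotvec(o['tool_rot']).as_matrix(); d=np.array([.594,.1415,0])-o['eef_pos']; print(o['eef_pos'],o['ft_force'],o['ft_torque'],'stand in tool mm',Rt.T@d*1000,'y head',np.degrees(np.arctan2(Rt[1,1],Rt[0,1])),o['joints'])
a=eyes.grab_frame('scene');b=eyes.grab_frame('side')
A=cv2.resize(a[140:260,250:370],None,fx=4,fy=4,interpolation=cv2.INTER_CUBIC);B=cv2.resize(b[170:270,170:250],None,fx=4,fy=4.8,interpolation=cv2.INTER_CUBIC)
cv2.imwrite('pics/%s.png'%sys.argv[1],np.hstack([A,B]))
E
python3 i.py s3
```

```text
[0.593  0.1363 0.1989] [-0.4021  0.3286 -3.6837] [ 0.0589 -0.0304  0.0093] stand in tool mm [  5.4971   1.353  198.851 ] y head -4.394447161361838 [ 0.1417  0.1735  1.5    -0.0002  1.4723  0.2184]
```

View pics/s3.png

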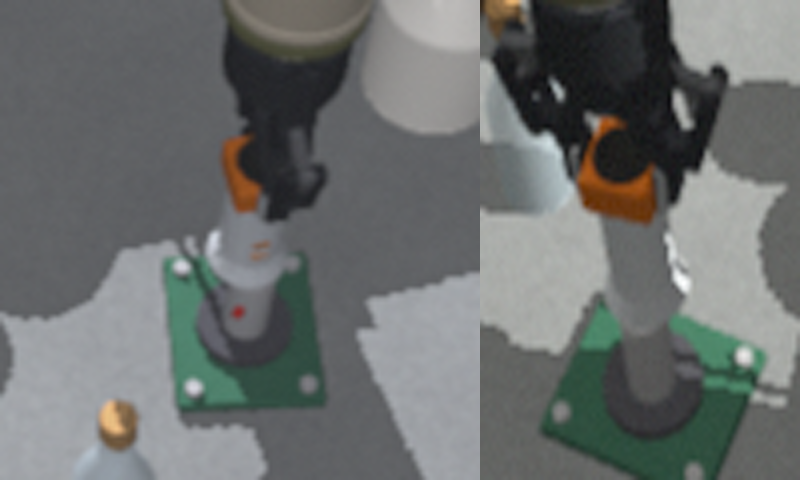

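```bash
python3 - <<'E'
from h import *
np.set_printoptions(precision=4,suppress=True)
for n in('scene','side'):
  print(n,'mouth pred',proj(n,[.594,.1415,.110]),'tcp-based',proj(n,[.593,.1363,.110]),'post top',proj(n,[.594,.1415,.092]),'collar',proj(n,[.594,.1415,.022]))
o=readout.get_obs();print(o['eef_pos'],o['dq'])
E
```

```text
scene mouth pred [313.3975 204.6977] tcp-based [311.5211 204.8263] post top [312.7709 208.0853] collar [310.4645 220.5542]
side mouth pred [208.5554 231.3746] tcp-based [209.3823 229.7971] post top [209.1937 235.0258] collar [211.5136 248.2961]
[0.5948 0.1368 0.2022] [ 0.0051 -0.0119 -0.0274 -0.0002  0.0017 -0.0002]
```

Call:
{"fn": "servo_tool", "kwargs": {"deltas": [{"x": 0.45, "y": 0, "z": 0, "yaw": 0, "fingers": -1}, {"x": 0.45, "y": 0, "z": 0, "yaw": 0, "fingers": -1}, {"x": 0.45, "y": 0, "z": 0, "yaw": 0, "fingers": -1}]}}

```text
t: 7.05
eef_pos: [0.5955, 0.142, 0.2024]
tool_rot: [2.303, 2.135, 0.002]
ft_force: [-0.4, 0.9, -2.3]
finger_gap: 0.0453
gripper_force: 63.0
```

Call:
{"fn": "servo_tool", "kwargs": {"deltas": [{"x": 0, "y": 0, "z": 0.8, "yaw": 0, "fingers": -1}, {"x": 0, "y": 0, "z": 1.6, "yaw": 0, "fingers": -1}, {"x": 0, "y": 0, "z": 2.4, "yaw": 0, "fingers": -1}, {"x": 0, "y": 0, "z": 2.4, "yaw": 0, "fingers": -1}]}}

```text
t: 7.45
eef_pos: [0.5936, 0.1415, 0.1748]
tool_rot: [-2.303, -2.134, 0.005]
ft_force: [0.4, 0.1, -3.7]
finger_gap: 0.0453
gripper_force: 63.0
```

Call:
{"fn": "servo_tool", "kwargs": {"deltas": [{"x": 0, "y": 0, "z": 0.5, "yaw": 0, "fingers": -1}, {"x": 0, "y": 0, "z": 1.0, "yaw": 0, "fingers": -1}, {"x": 0, "y": 0, "z": 1.0, "yaw": 0, "fingers": -1}]}}

```text
t: 7.75
eef_pos: [0.5945, 0.1416, 0.1663]
tool_rot: [-2.304, -2.135, 0.002]
ft_force: [0.0, 0.1, -3.1]
finger_gap: 0.045
gripper_force: 63.0
```

Call:
{"fn": "servo_tool", "kwargs": {"deltas": [{"x": 0, "y": 0, "z": 0.4, "yaw": 0, "fingers": -1}, {"x": 0, "y": 0, "z": 0.8, "yaw": 0, "fingers": -1}, {"x": 0, "y": 0, "z": 0.8, "yaw": 0, "fingers": -1}]}}

```text
t: 8.05
eef_pos: [0.5946, 0.1417, 0.1585]
tool_rot: [-2.304, -2.135, 0.001]
ft_force: [1.2, 0.7, -2.2]
finger_gap: 0.0448
gripper_force: 62.9
```

Call:
{"fn": "servo_tool", "kwargs": {"deltas": [{"x": 0, "y": 0, "z": 0.4, "yaw": 0, "fingers": -1}, {"x": 0, "y": 0, "z": 0.8, "yaw": 0, "fingers": -1}, {"x": 0, "y": 0, "z": 0.8, "yaw": 0, "fingers": -1}]}}

```text
t: 8.35
eef_pos: [0.5946, 0.1417, 0.1505]
tool_rot: [-2.304, -2.135, 0.001]
ft_force: [-0.4, -0.2, -3.3]
finger_gap: 0.0452
gripper_force: 62.8
```

Call:
{"fn": "servo_tool", "kwargs": {"deltas": [{"x": 0, "y": 0, "z": 0.3, "yaw": 0, "fingers": -1}, {"x": 0, "y": 0, "z": 0.6, "yaw": 0, "fingers": -1}, {"x": 0, "y": 0, "z": 0.6, "yaw": 0, "fingers": -1}]}}

```text
t: 8.65
eef_pos: [0.5955, 0.1416, 0.1455]
tool_rot: [2.303, 2.135, 0.002]
ft_force: [3.3, -0.1, -3.5]
finger_gap: 0.0454
gripper_force: 62.6
```

Call:
{"fn": "servo_tool", "kwargs": {"deltas": [{"x": 0, "y": 0, "z": 0.3, "yaw": 0, "fingers": -1}, {"x": 0, "y": 0, "z": 0.5, "yaw": 0, "fingers": -1}, {"x": 0, "y": 0, "z": 0.5, "yaw": 0, "fingers": -1}]}}

```text
t: 8.95
eef_pos: [0.5956, 0.1417, 0.1407]
tool_rot: [2.303, 2.135, 0.002]
ft_force: [4.0, -0.6, 0.9]
finger_gap: 0.0454
gripper_force: 62.7
```

Call:
{"fn": "servo_tool", "kwargs": {"deltas": [{"x": 0, "y": 0, "z": 0.3, "yaw": 0, "fingers": -1}, {"x": 0, "y": 0, "z": 0.5, "yaw": 0, "fingers": -1}, {"x": 0, "y": 0, "z": 0.5, "yaw": 0, "fingers": -1}]}}

```text
t: 9.25
eef_pos: [0.5949, 0.1415, 0.1344]
tool_rot: [2.304, 2.136, -0.001]
ft_force: [6.3, -1.3, -1.7]
finger_gap: 0.045
gripper_force: 62.4
```

Call:
{"fn": "servo_tool", "kwargs": {"deltas": [{"x": 0, "y": 0, "z": 0.4, "yaw": 0, "fingers": -1}, {"x": 0, "y": 0, "z": 0.8, "yaw": 0, "fingers": -1}, {"x": 0, "y": 0, "z": 0.8, "yaw": 0, "fingers": -1}]}}

```text
t: 9.55
eef_pos: [0.5947, 0.1416, 0.1261]
tool_rot: [-2.304, -2.135, 0.001]
ft_force: [6.1, 0.1, -4.0]
finger_gap: 0.0455
gripper_force: 62.1
```

Call:
{"fn": "servo_tool", "kwargs": {"deltas": [{"x": 0, "y": 0, "z": 0.4, "yaw": 0, "fingers": -1}, {"x": 0, "y": 0, "z": 0.8, "yaw": 0, "fingers": -1}, {"x": 0, "y": 0, "z": 0.8, "yaw": 0, "fingers": -1}]}}

```text
t: 9.85
eef_pos: [0.5946, 0.1416, 0.1181]
tool_rot: [-2.304, -2.135, 0.001]
ft_force: [7.3, -0.9, -4.8]
finger_gap: 0.0454
gripper_force: 62.1
```

Call:
{"fn": "servo_tool", "kwargs": {"deltas": [{"x": 0, "y": 0, "z": 0.2, "yaw": 0, "fingers": -1}, {"x": 0, "y": 0, "z": 0.4, "yaw": 0, "fingers": -1}, {"x": 0, "y": 0, "z": 0.4, "yaw": 0, "fingers": -1}]}}

```text
t: 10.15
eef_pos: [0.5947, 0.1416, 0.1146]
tool_rot: [-2.304, -2.135, 0.001]
ft_force: [6.1, -1.4, -2.4]
finger_gap: 0.045
gripper_force: 62.7
```

Call:
{"fn": "servo_tool", "kwargs": {"deltas": [{"x": 0, "y": 0, "z": 0.2, "yaw": 0, "fingers": -1}, {"x": 0, "y": 0, "z": 0.4, "yaw": 0, "fingers": -1}, {"x": 0, "y": 0, "z": 0.4, "yaw": 0, "fingers": -1}]}}

```text
t: 10.45
eef_pos: [0.5947, 0.1417, 0.111]
tool_rot: [-2.304, -2.136, 0.0]
ft_force: [3.8, -0.9, -0.3]
finger_gap: 0.0456
gripper_force: 62.7
```

Call:
{"fn": "servo_tool", "kwargs": {"deltas": [{"x": 0, "y": 0, "z": 0.2, "yaw": 0, "fingers": -1}, {"x": 0, "y": 0, "z": 0.3, "yaw": 0, "fingers": -1}, {"x": 0, "y": 0, "z": 0.3, "yaw": 0, "fingers": -1}]}}

```text
t: 10.75
eef_pos: [0.595, 0.142, 0.1107]
tool_rot: [2.304, 2.136, 0.001]
ft_force: [-5.8, -2.1, 17.1]
finger_gap: 0.0451
gripper_force: 65.7
```

Call:
{"fn": "servo_tool", "kwargs": {"deltas": [{"x": 0, "y": 0, "z": -0.1, "yaw": 5, "fingers": -1}, {"x": 0, "y": 0, "z": -0.1, "yaw": 10, "fingers": -1}, {"x": 0, "y": 0, "z": -0.1, "yaw": 15, "fingers": -1}, {"x": 0, "y": 0, "z": -0.1, "yaw": 20, "fingers": -1}, {"x": 0, "y": 0, "z": -0.1, "yaw": 24, "fingers": -1}]}}

```text
t: 11.25
eef_pos: [0.5956, 0.1418, 0.1108]
tool_rot: [2.699, 1.605, 0.003]
ft_force: [1.0, -2.3, 8.5]
finger_gap: 0.0452
gripper_force: 63.0
```

```bash
cat > j.py <<'E'
from h import *
np.set_printoptions(precision=3,suppress=True)
o=readout.get_obs(); Rt=R.from_rotvec(o['tool_rot']).as_matrix()
a=eyes.grab_frame('scene'); h=cv2.cvtColor(a,cv2.COLOR_BGR2HSV)
m=cv2.inRange(h,(0,130,80),(5,255,255))|cv2.inRange(h,(170,130,80),(180,255,255)); m[:200]=0;m[235:]=0;m[:,:295]=0;m[:,330:]=0
v,u=np.nonzero(m)
print(o['t'],o['eef_pos'],o['ft_force'],'T',o['ft_torque'],'yhead',np.degrees(np.arctan2(Rt[1,1],Rt[0,1])),'red',len(u),(u.mean(),v.mean()) if len(u) else '')
E
python3 j.py
```

```text
11.25 [0.596 0.142 0.111] [ 1.041 -2.292  8.498] T [-0.465 -0.614  0.333] yhead -28.516759457354432 red 0
```

Turning against the stop without any sign of force; continuing in small steps and checking for the red button in the hole.

Call:
{"fn": "servo_tool", "kwargs": {"deltas": [{"x": 0, "y": 0, "z": 0, "yaw": 2, "fingers": -1}, {"x": 0, "y": 0, "z": 0, "yaw": 4, "fingers": -1}, {"x": 0, "y": 0, "z": 0, "yaw": 6, "fingers": -1}, {"x": 0, "y": 0, "z": 0, "yaw": 6, "fingers": -1}]}}

```text
t: 11.7
eef_pos: [0.5956, 0.1416, 0.1108]
tool_rot: [2.778, 1.465, 0.002]
ft_force: [0.7, -1.5, 8.9]
finger_gap: 0.045
gripper_force: 63.3
```

```bash
python3 j.py
```

```text
11.7 [0.596 0.142 0.111] [ 0.666 -1.512  8.938] T [-0.574 -0.597  0.095] yhead -34.4028293120812 red 0
```

Call:
{"fn": "servo_tool", "kwargs": {"deltas": [{"x": 0, "y": 0, "z": 0, "yaw": 2, "fingers": -1}, {"x": 0, "y": 0, "z": 0, "yaw": 4, "fingers": -1}, {"x": 0, "y": 0, "z": 0, "yaw": 4, "fingers": -1}]}}

```text
t: 12.05
eef_pos: [0.5956, 0.1415, 0.1108]
tool_rot: [2.828, 1.367, 0.002]
ft_force: [1.4, -2.4, 8.3]
finger_gap: 0.0449
gripper_force: 63.2
```

```bash
python3 j.py
```

```text
12.05 [0.596 0.142 0.111] [ 1.366 -2.404  8.313] T [-0.61  -0.548  0.1  ] yhead -38.406122597267704 red 0
```

Call:
{"fn": "servo_tool", "kwargs": {"deltas": [{"x": 0, "y": 0, "z": 0, "yaw": 1.5, "fingers": -1}, {"x": 0, "y": 0, "z": 0, "yaw": 3, "fingers": -1}, {"x": 0, "y": 0, "z": 0, "yaw": 3, "fingers": -1}]}}

```text
t: 12.4
eef_pos: [0.5957, 0.1416, 0.1108]
tool_rot: [2.862, 1.293, 0.003]
ft_force: [0.9, -2.2, 8.1]
finger_gap: 0.0454
gripper_force: 63.3
```

```bash
python3 j.py
```

```text
12.4 [0.596 0.142 0.111] [ 0.92  -2.202  8.147] T [-0.738 -0.62  -0.04 ] yhead -41.39568891811796 red 2 (np.float64(309.0), np.float64(218.5))
```

Call:
{"fn": "servo_tool", "kwargs": {"deltas": [{"x": 0, "y": 0, "z": 0, "yaw": 1.5, "fingers": -1}, {"x": 0, "y": 0, "z": 0, "yaw": 3, "fingers": -1}, {"x": 0, "y": 0, "z": 0, "yaw": 3, "fingers": -1}]}}

```text
t: 12.75
eef_pos: [0.5957, 0.1416, 0.1108]
tool_rot: [2.895, 1.217, 0.003]
ft_force: [1.1, -1.4, 8.1]
finger_gap: 0.0453
gripper_force: 63.2
```

```bash
python3 j.py
```

```text
12.75 [0.596 0.142 0.111] [ 1.071 -1.428  8.05 ] T [-0.629 -0.7    0.092] yhead -44.38438966758244 red 2 (np.float64(309.0), np.float64(218.5))
```

Call:
{"fn": "servo_tool", "kwargs": {"deltas": [{"x": 0, "y": 0, "z": 0, "yaw": 1.5, "fingers": -1}, {"x": 0, "y": 0, "z": 0, "yaw": 3, "fingers": -1}, {"x": 0, "y": 0, "z": 0, "yaw": 3, "fingers": -1}]}}

```text
t: 13.1
eef_pos: [0.5956, 0.1415, 0.1108]
tool_rot: [2.926, 1.141, 0.002]
ft_force: [1.3, -2.2, 7.7]
finger_gap: 0.0448
gripper_force: 63.2
```

```bash
cat >> j.py <<'E'
print(h[215:222,305:314,0].tolist(), h[215:222,305:314,1].tolist())
cv2.imwrite('pics/last.png',cv2.resize(a[150:250,260:360],None,fx=6,fy=6,interpolation=cv2.INTER_CUBIC))
E
python3 j.py
```

```text
13.1 [0.596 0.142 0.111] [ 1.316 -2.239  7.677] T [-0.783 -0.577  0.14 ] yhead -47.38113305440514 red 3 (np.float64(308.6666666666667), np.float64(218.33333333333334))
[[110, 110, 160, 165, 110, 109, 109, 107, 110], [109, 111, 6, 10, 176, 116, 105, 108, 113], [110, 113, 178, 4, 5, 5, 170, 110, 110], [110, 150, 3, 3, 3, 3, 162, 111, 113], [109, 120, 6, 7, 5, 179, 116, 108, 111], [108, 113, 156, 5, 8, 7, 128, 113, 110], [112, 111, 108, 120, 176, 0, 115, 113, 113]] [[19, 18, 6, 4, 17, 20, 20, 17, 17], [17, 14, 31, 62, 16, 13, 19, 19, 17], [19, 16, 26, 101, 102, 56, 12, 17, 17], [17, 4, 48, 139, 174, 89, 10, 19, 17], [19, 8, 52, 140, 135, 46, 14, 19, 19], [18, 17, 10, 47, 82, 46, 8, 17, 17], [18, 17, 19, 8, 14, 10, 12, 17, 17]]
```

View pics/last.png

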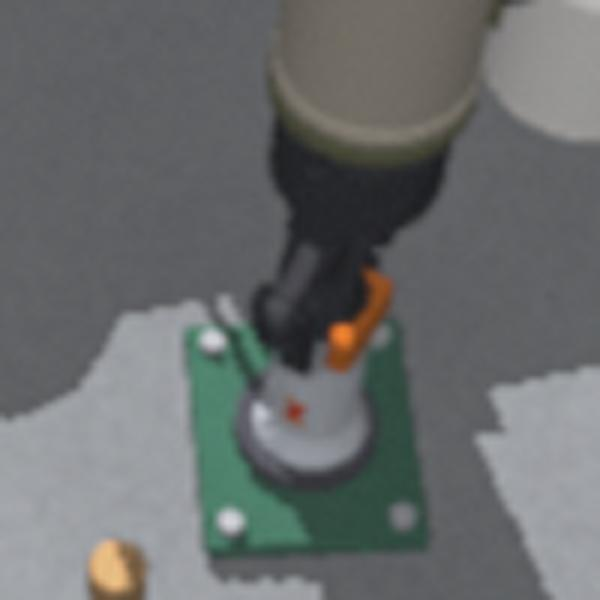

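The crop shows a red button in the hole, at full-frame ≈(309,218). That is where the extended button stood before. I'll check the lock with a small extra turn, watching the torque.

Call:
{"fn": "servo_tool", "kwargs": {"deltas": [{"x": 0, "y": 0, "z": 0, "yaw": 1.5, "fingers": -1}, {"x": 0, "y": 0, "z": 0, "yaw": 3, "fingers": -1}, {"x": 0, "y": 0, "z": 0, "yaw": 3, "fingers": -1}]}}

```text
t: 13.45
eef_pos: [0.5955, 0.1414, 0.1108]
tool_rot: [2.955, 1.064, 0.002]
ft_force: [0.3, -2.8, 8.8]
finger_gap: 0.0453
gripper_force: 63.2
```

```bash
python3 j.py|head -1
```

```text
13.45 [0.596 0.141 0.111] [ 0.326 -2.831  8.824] T [-0.906 -0.488  0.162] yhead -50.38327207303705 red 3 (np.float64(308.6666666666667), np.float64(218.33333333333334))
```

Call:
{"fn": "servo_tool", "kwargs": {"deltas": [{"x": 0, "y": 0, "z": 0, "yaw": 1, "fingers": -1}, {"x": 0, "y": 0, "z": 0, "yaw": 2, "fingers": -1}, {"x": 0, "y": 0, "z": 0, "yaw": 2, "fingers": -1}]}}

```text
t: 13.8
eef_pos: [0.5955, 0.1413, 0.1108]
tool_rot: [2.972, 1.013, 0.002]
ft_force: [0.4, -3.6, 10.0]
finger_gap: 0.0451
gripper_force: 62.8
```

```bash
python3 j.py|head -1
```

```text
13.8 [0.595 0.141 0.111] [ 0.415 -3.556 10.005] T [-1.023 -0.45   0.411] yhead -52.34982787205634 red 3 (np.float64(308.6666666666667), np.float64(218.33333333333334))
```

Torque is rising (0.16 to 0.41 Nm) while the button stays visible, so the hole edge now bears on it and the rest is locked. I back off, release and retreat.

Call:
{"fn": "servo_tool", "kwargs": {"deltas": [{"x": 0, "y": 0, "z": 0, "yaw": -2, "fingers": -1}, {"x": 0, "y": 0, "z": -0.05, "yaw": -4, "fingers": -1}, {"x": 0, "y": 0, "z": -0.1, "yaw": -5, "fingers": -1}, {"x": 0, "y": 0, "z": -0.1, "yaw": -5, "fingers": -1}]}}

```text
t: 14.25
eef_pos: [0.5949, 0.1414, 0.1108]
tool_rot: [2.926, 1.143, -0.0]
ft_force: [0.8, -3.1, 6.3]
finger_gap: 0.045
gripper_force: 63.4
```

Call:
{"fn": "servo_tool", "kwargs": {"deltas": [{"x": 0, "y": 0, "z": 0, "yaw": 0, "fingers": -0.2}, {"x": 0, "y": 0, "z": 0, "yaw": 0, "fingers": 0.3}, {"x": 0, "y": 0, "z": 0, "yaw": 0, "fingers": 0.7}, {"x": 0, "y": 0, "z": 0, "yaw": 0, "fingers": 1}, {"x": 0, "y": 0, "z": 0, "yaw": 0, "fingers": 1}]}}

```text
t: 14.75
eef_pos: [0.5944, 0.1419, 0.1097]
tool_rot: [-2.926, -1.143, 0.002]
ft_force: [0.0, -0.0, -0.7]
finger_gap: 0.0855
gripper_force: 0.0
```

Call:
{"fn": "servo_tool", "kwargs": {"deltas": [{"x": 0, "y": 0, "z": 0, "yaw": 0, "fingers": 1}, {"x": 0, "y": 0, "z": 0, "yaw": 0, "fingers": 1}]}}

```text
t: 14.95
eef_pos: [0.5948, 0.1418, 0.1102]
tool_rot: [-2.926, -1.143, 0.0]
ft_force: [-0.1, -0.2, 0.1]
finger_gap: 0.0854
gripper_force: 0.0
```

Call:
{"fn": "servo_tool", "kwargs": {"deltas": [{"x": 0, "y": 0, "z": -2, "yaw": 0, "fingers": 1}, {"x": 0, "y": 0, "z": -6, "yaw": 0, "fingers": 1}, {"x": 0, "y": 0, "z": -11, "yaw": 0, "fingers": 1}, {"x": 0, "y": 0, "z": -16, "yaw": 0, "fingers": 1}, {"x": 0, "y": 0, "z": -20, "yaw": 0, "fingers": 1}]}}

```text
t: 15.45
eef_pos: [0.5952, 0.1418, 0.314]
tool_rot: [2.926, 1.142, 0.004]
ft_force: [1.0, 1.4, 0.4]
finger_gap: 0.0855
gripper_force: 0.0
```

```bash
python3 j.py|head -1; python3 - <<'E'
from h import *
a=cv2.imread('pics/last.png')
s=eyes.grab_frame('side'); b=cv2.resize(s[205:285,175:255],(600,600),interpolation=2)
w=eyes.grab_frame('wrist'); cv2.imwrite('pics/fin.png',cv2.resize(np.hstack([cv2.resize(a,(400,400)),cv2.resize(b,(400,400))]),(800,400)))
E
```

```text
15.45 [0.595 0.142 0.314] [1.033 1.399 0.432] T [ 0.008 -0.041 -0.014] yhead -47.34473078182165 red 4 (np.float64(308.75), np.float64(218.0))
```

View pics/fin.png

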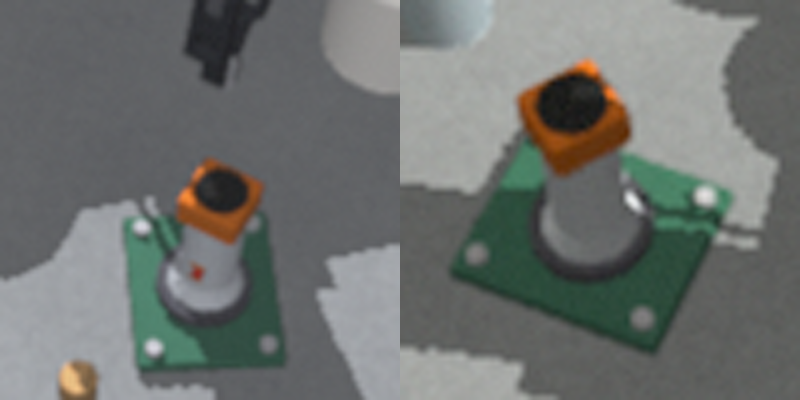

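The rest is upright on the collar with the red button showing in its hole (left half ≈(197,271)), and the gripper is clear.

```bash
python3 -c "
from cell import ticket; print(ticket.sign_off())"
```

```text
the job is handed in; nothing more can be done
None
```

The orange-pad rest is fully home on the green stand, upright, with the button showing in its hole; turning resistance rose as the hole's edge met it. The gripper is clear, nothing else was touched, and the job is handed in (about 15 s, no verdict returned).

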